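Snap the inspection lamp into its charging dock

TASK

Take the inspection lamp from its vee-block rest and press it straight down into both spring clips of the charging dock, tail towards the charger but still clear of its contact pin, until both clips snap around the shaft. Then slide it along in the clips, tail first, until the tail has pushed the contact pin fully in, and let go. Be gentle: do not press the sprung clip bed down onto its bottom stop, do not ram the charger, and leave the other things on the bench alone.

Things in the scene. Friction and masses are not known exactly. Their poses are not given: they have to be found in the camera images.
- lamp: Inspection lamp, aluminium, about 300 g. Origin on the axis of its round shaft; its y axis is the lamp's axis, towards the head. Shaft 24 mm in diameter from y = -105 mm (flat tail) to +95; wider head, 36 mm in diameter, from +95 to +140. Centre of mass near y = +20 mm. x and z turn as it rolls. Starts level in the rest, y along the rest's y, origin within 10 mm of its middle.
- lamp_tail (a point): Centre of the flat tail end of the lamp, on its axis, 105 mm from the lamp's origin.
- rest: Fixed steel rest: plate 90 x 160 x 8 mm with two vee blocks, each 18 mm wide, at y = -55 and +55 mm, carrying the shaft with its axis 50 mm above the bench. Origin: centre of the underside, on the bench; y is along the shaft. Between the blocks the shaft is free for fingers on both sides.
- dock: Fixed charging dock, base plate 110 mm (x) by 360 mm (y) and 10 mm thick, origin on the bench under the middle of the clip bed; z up. A docked lamp lies along its y axis, 85 mm above the bench, head towards +y, tail towards the charger at the -y end.
- seat (a point): Point on the clip bed, midway between the two clips, on the axis of a snapped-in shaft, 85 mm above the bench at rest; axes as the dock's. It sinks with the bed. The clips stand at y = -58 and +58 mm from it, each 10 mm wide: two upright spring-steel fingers over a rubber vee. Between the clips is only a bar, 24 mm wide, its top 30 mm below the seat. Fingers have room there.
- bed (a joint): How far the spring-mounted clip bed is pressed down (m): 0 at rest, 0.032 on its bottom stop. It starts to yield at about 1.5 N, then gives 1.7 mm per newton (some 20 N at the stop): it sinks about 20 mm before the clips give way, and rises again as they snap.
- clip_tail_r (a joint): Opening of the +x finger of the clip nearer the charger (rad): 0 at rest, about 0.02 around a seated shaft, 0.15 while the shaft passes. The lips lie 9 mm above the seat, 17 mm apart at rest, with a flared mouth up to 18 mm above the seat. The shaft meets the lips with its axis 19 mm above the seat, is hardest to push near 15 mm and snaps home below 9 mm.
- clip_head_r (a joint): The same for the clip at the head's side (+y). Pressed off the middle, one clip snaps before the other, which then needs a push nearer to it. Both clips together need a push of about 12 to 16 N, which drops sharply when they snap. A seated shaft still takes 3 to 8 N to slide along, more if it is pressed down or lifted meanwhile.
- charger: Charger at the dock's -y end: black housing, top 67 mm above the bench, with a back post. It carries a grey contact block, 34 mm wide, 36 mm high, centred 85 mm above the bench, whose +y face stands anywhere from y = -131 to -111 mm in the dock's frame: it is clamped where the last user left it, and its place is not reported. Origin and axes as the dock's.
- pin (a joint): The round 8 mm brass contact pin of the contact block (m): 0 when it stands 8 mm out of the block's +y face, 0.008 when pushed in flush. It lies on the axis of a docked lamp, and takes 0.5 to 1.5 N. When it is fully in, the tail meets the rigid block.
- brush: Bystander: wire brush lying on the bench beyond the work. Leave it alone.
- can: Bystander: metal can, 52 mm in diameter and 150 mm high, standing on the bench. Leave it alone.
- angle: Bystander: piece of angle steel, 100 x 50 x 50 mm, on the bench. Leave it alone.
Mind the look-alikes: they are no part of the job. Several things have the shape of the lamp; the one meant has the colours described above.

How it is judged:
On the way, in this order (a step that is already met when the one before it is completed fails the run):
1. the lamp, pressed down, forces a clip's fingers apart (value of joint any of clip_tail_r, clip_head_r above 0.09 rad), for 0.02 s.
2. the lamp is snapped into both clips, its tail not yet pushing the pin (z of lamp in the frame of seat between -0.003 and 0.003 m and x of lamp in the frame of seat between -0.003 and 0.003 m and angle between the y axis of lamp and the y axis of seat, either way round below 0.04 rad and y of lamp_tail in the frame of seat below -0.07 m and value of joint pin below 0.002 m), for 0.1 s.
3. the lamp has been slid along until its tail has pushed the pin in (value of joint pin above 0.0055 m), for 0.1 s.
At the end, for the whole second after the job is handed in: The lamp lies at rest in both clips (axis within 3 mm of the seat sideways and in height, within 0.04 rad of the dock's y axis), tail towards the charger, with the contact pin pushed in at least 5.5 of its 8 mm, and is released (z of lamp in the frame of seat between -0.003 and 0.003 m and x of lamp in the frame of seat between -0.003 and 0.003 m and angle between the y axis of lamp and the y axis of seat, either way round below 0.04 rad and y of lamp_tail in the frame of seat below -0.09 m and value of joint pin above 0.0055 m and linear speed of lamp below 0.02 m/s); the robot touches nothing.
It fails at once if the clip bed is pressed onto its bottom stop (more than 31 of 32 mm) (value of joint bed above 0.031 m).
It fails at once if the lamp or the robot's hand rams the charger with more than 25 N (contact force between any of lamp, the arm, the fingers and charger above 25 N).
It fails at once if the brush, can or angle steel is moved by more than 20 mm (distance of any of brush, can, angle from where it was at the start of the episode above 0.02 m).
It also fails if it takes over 69 s, if anything falls off the work surface, if the arm or the gripper's body presses on something with over 40 N, if the wrist force passes 120 N, or if a joint passes its speed limit or range.

ROBOT

A 7-joint arm with a two-finger parallel gripper is mounted at the origin on the work surface. World frame = base frame: x ahead of the robot, y to its left, z up, the work surface at z = 0. Lengths are in m, angles in rad, forces in N, time in s.
With the tool pointing down it reaches from about 0.425 to 0.95 m from the base axis. Payload 4.7 kg.
Tool frame: the origin (TCP) lies between the finger pads; the fingertips stand 25 mm ahead of it and the grasp point (between the pads) lies 6 mm ahead of it; x points along the fingers, z is the direction in which the jaws open and shut, and the axes are right-handed (so a half turn about x gives the same grasp; the last joint's range is limited). The gripper opens to 85 mm and grips with 20 to 120 N. Pads are 22 mm wide; open, the fingers measure 114 mm over their backs; the gripper's body (76 mm by 85 mm) begins 54 mm behind the grasp point. The pads swing forward as they close: fully open they stand 13 mm farther back than shut.
Start: joints at [1.133, 0.469, -0.049, 1.532, 0.024, 1.141, -0.082], TCP at [0.268, -0.619, 0.256] pointing down, gripper open.
Joint ranges: [-2.59, 2.59], [-0.33, 1.99], [-1.39, 1.29], [0.1, 2.45], [-1.04, 4.18], [0.21, 1.99], [-2.66, 2.66]. Speed limits (rad/s): [2.57, 2.57, 3.14, 3.14, 3.14, 3.14, 3.14].

INTERFACE

Orientations are given as a 3x3 rotation matrix whose columns are the frame's x, y, z axes.
In Python, from rig import * gives the robot as it stands. Calls block until the motion is done:
- movep(position, orientation): joint-space move of the TCP to a pose.
- move_l(position, attitude=None, feed=0.15, until_force=None): straight line of the TCP; attitude=None keeps the orientation; feed is the mean speed in m/s. With until_force (N) it stops when the force on the tool has changed by that much, and returns True; else False.
- move_joints(angles): joint-space move.
- command_gripper(opening, newtons=None): finger opening in m; newtons is the grip in N (None keeps the last); returns when the fingers have stopped.
- sleep(seconds).
- inverse_kinematics(position, orientation): joint angles nearest the present ones, or None.
- sense(): the state.
- camera(name): name is "scene" or "top" or "wrist"; returns (picture, depth): 480x640x3 uint8, red, green, blue; 480x640 float32, m along the optical axis (not along the pixel's ray), 0 where there is no reading.
- camera_params(name): a dict with "K" (3x3 intrinsics, pixels), "position" and "rotation" of the camera in the world; the wrist camera has in their place "tool_from_camera" (4x4, takes a point from camera to tool coordinates, whose origin is the TCP and whose axes are the tool frame's). Camera axes: x right, y down, z forward; pixel columns grow to the right and rows downward; lengths in m; the calibration is good to about 2 mm. A picture is of the moment at which its call begins: read the wrist's pose just before it. camera_params takes no time and is no camera call.
A pose or a line that the arm cannot do raises Unreachable and nothing moves.
- finish_job(): hands the job in, once; it reports no verdict.
The state is a dict: "time_s": time; "joint_pos": joint angles; "qd": joint speeds; "joint_efforts": joint torques, N m; "position": TCP position; "tcp_rot": TCP orientation; "wrist_force": force on the tool from outside, world axes, zero at the start; "ft_torque": the same for the moment, N m; "finger_gap": finger opening in m.
Only numpy, scipy, OpenCV 4.12 (cv2) and the standard library are available. Lean on these libraries where they do the work, as an engineer would, in place of code of your own. Each camera call takes 0.05 s, during which the arm holds its last target.

## Working session

There is one attempt and no reset: what is moved stays moved. The work goes in short steps, each a Python script; the robot and the scene stay as the last script left them, time stands still between calls to the robot, and variables do not carry over. Pictures are saved under pics/ and viewed, and the job is handed in when it is done.

```bash
ls; mkdir -p pics; python3 - <<'E'
from rig import *
import cv2,numpy as np
s=sense();print(s['time_s'],s['position'],s['finger_gap'])
for n in ("scene","top"):
    p,d=camera(n);cv2.imwrite(f"pics/{n}0.png",p[:,:,::-1]);np.savez(f"pics/{n}0.npz",p=p,d=d)
    print(n,camera_params(n))
print(camera_params("wrist"))
E
```

```text
pics
0.0 [ 0.26809485 -0.6188966   0.25527637] 0.08540226699132254
scene {'K': array([[463.01887472,   0.        , 319.62808215],
       [  0.        , 463.01887472, 233.57004646],
       [  0.        ,   0.        ,   1.        ]]), 'position': array([ 1.00835269, -0.4218405 ,  0.69154747]), 'rotation': array([[ 0.66959236,  0.53354081, -0.51670135],
       [ 0.74266186, -0.49029972,  0.45613544],
       [-0.00997166, -0.68915919, -0.72454135]])}
top {'K': array([[585.48800477,   0.        , 322.85633761],
       [  0.        , 585.48800477, 239.92884008],
       [  0.        ,   0.        ,   1.        ]]), 'position': array([ 0.35502723, -0.02157221,  1.22867566]), 'rotation': array([[ 0.02025735, -0.98361855,  0.17912059],
       [-0.99971448, -0.02219883, -0.00884108],
       [ 0.01267252, -0.17889035, -0.9837874 ]])}
{'K': array([[427.64303198,   0.        , 317.63891838],
       [  0.        , 427.64303198, 239.11978218],
       [  0.        ,   0.        ,   1.        ]]), 'tool_from_camera': array([[ 6.90052322e-04, -3.11213919e-01,  9.50339634e-01,
        -1.17444226e-01],
       [-8.60536071e-04, -9.50339694e-01, -3.11213313e-01,
         7.89569025e-02],
       [ 9.99999392e-01, -6.03048065e-04, -9.23594915e-04,
         5.83034753e-04],
       [ 0.00000000e+00,  0.00000000e+00,  0.00000000e+00,
         1.00000000e+00]])}
```

View pics/scene0.png

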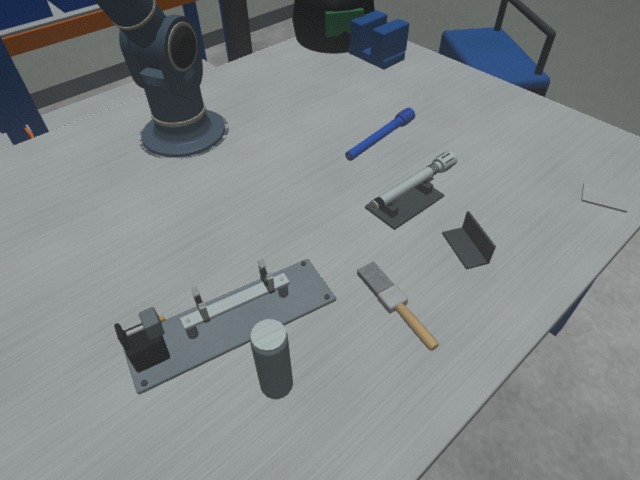

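View pics/top0.png

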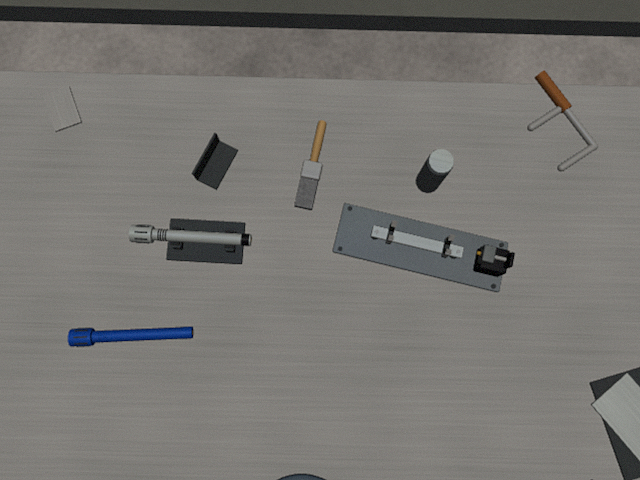

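Lamp candidates are the aluminium lamp in the dark vee rest, top (190,237), and the blue torch lying on the bench, top (130,336). The handle at top (565,115) is only roughly similar. I choose the aluminium one at (190,237) and check it in a close crop.

```bash
cat > h.py <<'E'
import numpy as np,cv2
def cloud(K,R,t,d):
    v,u=np.mgrid[:d.shape[0],:d.shape[1]]
    c=np.stack([(u-K[0,2])/K[0,0]*d,(v-K[1,2])/K[1,1]*d,d],-1)
    return c@R.T+t
def onplane(K,R,t,px,z):
    px=np.atleast_2d(px).astype(float)
    r=np.c_[(px[:,0]-K[0,2])/K[0,0],(px[:,1]-K[1,2])/K[1,1],np.ones(len(px))]@R.T
    return t+r*((z-t[2])/r[:,2])[:,None]
E
python3 - <<'E'
from rig import *
import cv2,numpy as np
from h import *
P=camera_params("top");K,R,t=P["K"],P["rotation"],P["position"]
f=np.load("pics/top0.npz");p,d=f['p'],f['d']
W=cloud(K,R,t,d)
a=p[190:285,110:270];b=p[190:305,325:525]
cv2.imwrite("pics/cropA.png",cv2.resize(a[:,:,::-1],None,fx=4,fy=4))
cv2.imwrite("pics/cropB.png",cv2.resize(b[:,:,::-1],None,fx=4,fy=4))
print("bench z",np.median(W[400:450,200:500,2]))
# dock plate by mask of height 4..16mm
m=np.zeros(d.shape,np.uint8);m[190:305,325:525]=((W[190:305,325:525,2]>0.005)).astype(np.uint8)
m=cv2.morphologyEx(m,cv2.MORPH_OPEN,np.ones((3,3)))
hsv=cv2.cvtColor(p,cv2.COLOR_RGB2HSV)
print("plate hsv",hsv[250,360],hsv[215,400],"bench",hsv[320,400])
cs,_=cv2.findContours(m,cv2.RETR_EXTERNAL,cv2.CHAIN_APPROX_NONE);c=max(cs,key=cv2.contourArea)
pts=onplane(K,R,t,c[:,0],0.010)
rr=cv2.minAreaRect(pts[:,:2].astype(np.float32));print("plate rect",rr)
# lamp shaft
m=(W[...,2]>0.045);m[:190]=0;m[285:]=0;m[:,:110]=0;m[:,270:]=0
q=W[m];print("lamp pts",len(q),q.min(0),q.max(0))
vx=cv2.fitLine(q[:,:2].astype(np.float32),cv2.DIST_HUBER,0,.01,.01).ravel();print(vx)
yy=np.linspace(q[:,1].min(),q[:,1].max(),20)
for i in range(19):
    k=q[(q[:,1]>=yy[i])&(q[:,1]<yy[i+1])];print(yy[i].round(4),k[:,0].min().round(4),k[:,0].max().round(4),k[:,2].max().round(4))
E
```

```text
bench z 0.00011366341230545363
plate hsv [109  20 101] [ 34  14 127] bench [ 12  10 125]
plate rect ((0.5655719637870789, -0.24628375470638275), (0.37628352642059326, 0.1105831041932106), 77.3752212524414)
lamp pts 1731 [ 0.35502723 -0.02157221  0.04501119] [0.59497807 0.3620785  1.22867566]
[0.06033647 0.9981781  0.56959236 0.26379433]
-0.0216 0.355 0.355 1.2287Traceback (most recent call last):
  File "<stdin>", line 25, in <module>
    return umr_minimum(a, axis, None, out, keepdims, initial, where)
ValueError: zero-size array to reduction operation minimum which has no identity
```

```bash
python3 - <<'E'
import cv2,numpy as np
a=cv2.imread("pics/cropA.png");b=cv2.imread("pics/cropB.png")
h=np.zeros((a.shape[0]+b.shape[0],800,3),np.uint8);h[:a.shape[0],:a.shape[1]]=a;h[a.shape[0]:,:b.shape[1]]=b
cv2.imwrite("pics/cropAB.png",cv2.resize(h,None,fx=.7,fy=.7))
E
```

```text
(no output)
```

View pics/cropAB.png

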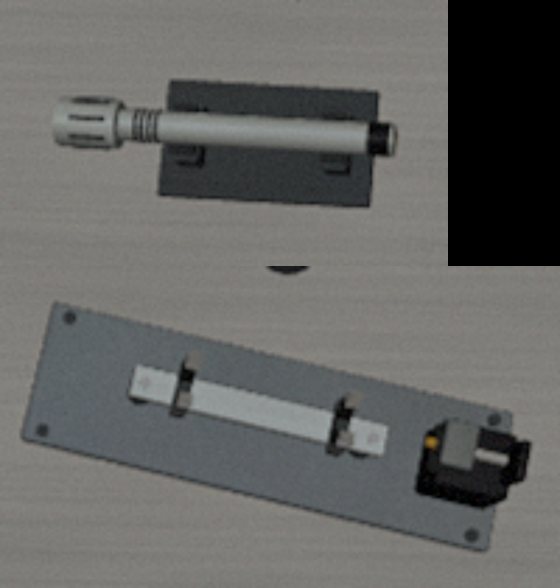

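The crop confirms it: aluminium lamp with its head at crop (85,122) and black tail at (385,138), lying in the dark vee rest. In the dock the clips are at (185,385) and (347,422), with the charger and gold pin at (432,441). Next, wrist views of the dock, then the rest.

```bash
python3 - <<'E'
from rig import *
import cv2,numpy as np
from h import *
P=camera_params("top");K,R,t=P["K"],P["rotation"],P["position"]
f=np.load("pics/top0.npz");W=cloud(K,R,t,f['d'])
q=W[140:200,410:460].reshape(-1,3);q=q[(q[:,2]>.14)&(q[:,2]<.2)];print("can",q.mean(0),q.min(0),q.max(0))
q=W[200:280,110:260].reshape(-1,3);q=q[(q[:,2]>.057)&(q[:,2]<.1)];print("lamp",q.min(0),q.max(0));vx=cv2.fitLine(q[:,:2].astype(np.float32),cv2.DIST_HUBER,0,.01,.01).ravel();print(vx)
print("tcp_rot",sense()['tcp_rot'].round(3))
a=np.deg2rad(77.4);u=np.array([np.cos(a),np.sin(a),0])
for s in (1,-1):
  x=np.array([0,0,-1.]);y=s*u;M=np.c_[x,y,np.cross(x,y)]
  print(s,inverse_kinematics([.566,-.246,.30],M), inverse_kinematics([.566,-.246,.1],M),inverse_kinematics([.57,.25,.05],M))
E
```

```text
can [ 0.71125364 -0.25395057  0.14965544] [ 0.68708298 -0.27852086  0.1400139 ] [ 0.73681061 -0.23001214  0.1557475 ]
lamp [0.55756705 0.11545565 0.05701525] [0.59252215 0.3620785  0.0756135 ]
[0.03335163 0.99944365 0.5717307  0.2507459 ]
tcp_rot [[-0.001  0.918  0.398]
 [ 0.002  0.398 -0.918]
 [-1.    -0.    -0.002]]
1 [ 0.64160213  0.37079831 -0.4020702   1.60638037  0.1529951   1.19564853
 -0.01209352] [ 0.60634039  0.57354995 -0.36309017  1.79869044  0.26732384  0.81770209
 -0.10765204] [ 0.0522134   0.76240835 -0.77016351  1.79282308  0.67869046  0.87260127
 -1.25770456]
-1 [-0.40881067  0.53046631  1.11610093  1.66650289 -0.49729359  1.26231492
 -2.55179735] [-0.36924275  0.83903083  1.10596974  1.85638212 -0.88234688  1.03765436
 -2.2504062 ] [ 0.26620651  0.99519874 -1.18726856  1.78131545  1.03040555  1.13655991
  1.64343342]
```

```bash
cat >> h.py <<'E'
def att(u,s=1):
    u=np.array([u[0],u[1],0.])/np.hypot(u[0],u[1])
    x=np.array([0,0,-1.]);y=s*u;return np.c_[x,y,np.cross(x,y)]
def wristcam(s,P):
    T=P["tool_from_camera"];Rt=np.array(s['tcp_rot']);return Rt@T[:3,:3],Rt@T[:3,3]+s['position']
E
python3 - <<'E'
from rig import *
import cv2,numpy as np
from h import *
P=camera_params("wrist");K=P["K"]
a=np.deg2rad(77.4);u=np.array([np.cos(a),np.sin(a)])
movep([.566,-.246,.28],att(u))
s=sense();R,t=wristcam(s,P);p,d=camera("wrist")
np.savez("pics/wd.npz",p=p,d=d,R=R,t=t,K=K);cv2.imwrite("pics/wd.png",p[:,:,::-1]);print(s['time_s'],s['position'])
movep([.566,.22,.28],att((0.033,.999)))
s=sense();R,t=wristcam(s,P);p,d=camera("wrist")
np.savez("pics/wl.npz",p=p,d=d,R=R,t=t,K=K);cv2.imwrite("pics/wl.png",p[:,:,::-1]);print(s['time_s'],s['position'],s['wrist_force'])
E
```

```text
1.8417 [ 0.5651814  -0.24825323  0.2797141 ]
3.5917 [0.56687852 0.21808627 0.27978255] [ 0.2011577   0.03834679 -0.41528739]
```

View pics/wd.png

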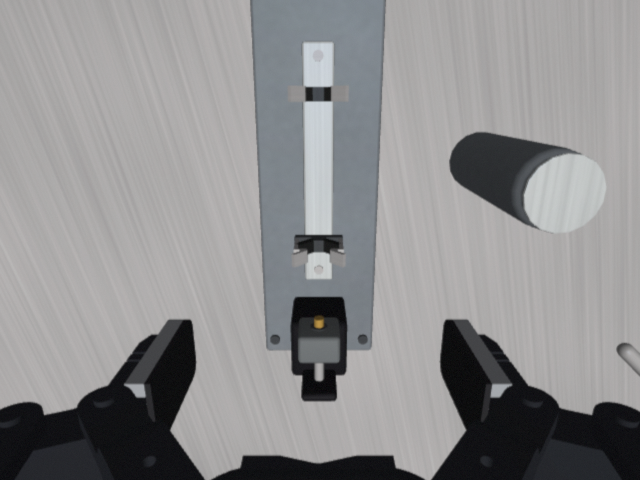

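View pics/wl.png

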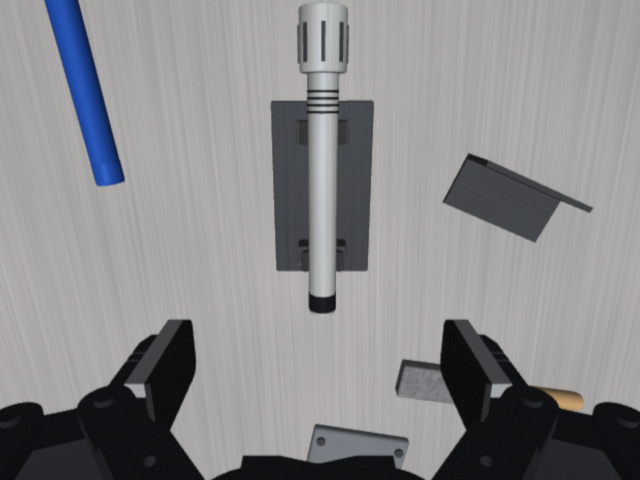

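Dock view: bar (318,160), head clip (318,94), tail clip (318,250), gold pin (319,322), grey block (320,342). Lamp view: head (323,38), black tail end (322,305). Measuring both.

```bash
python3 - <<'E'
import cv2,numpy as np
from h import *
f=np.load("pics/wd.npz");p,d,R,t,K=[f[k] for k in('p','d','R','t','K')]
W=cloud(K,R,t,d);ok=(d>0.05);hsv=cv2.cvtColor(p,cv2.COLOR_RGB2HSV)
print("bench z",np.median(W[150:300,80:200,2]),"plate z",np.median(W[150:250,270:290,2]),"bar",np.median(W[120:220,312:324,2]))
# bar: bright mask
m=np.zeros(d.shape,np.uint8);roi=(slice(36,285),slice(295,345));m[roi]=(hsv[roi][...,2]>165)
n,l,st,ce=cv2.connectedComponentsWithStats(m);
for i in range(1,n):
    if st[i,4]>60: print("bright",st[i],ce[i])
c=np.argwhere(m[roi]>0)[:, ::-1]+[295,36]
B=onplane(K,R,t,c,0.055)[:,:2]
r=cv2.minAreaRect(B.astype(np.float32));print("bar rect",r)
# bar centreline from the middle part
mid=(c[:,1]>110)&(c[:,1]<225)
rows=np.arange(112,224);ctr=np.array([c[c[:,1]==v][:,0].mean() for v in rows])
L=onplane(K,R,t,np.c_[ctr,rows],0.055)[:,:2]
v=cv2.fitLine(L.astype(np.float32),cv2.DIST_HUBER,0,.001,.001).ravel();print("bar line",v,np.rad2deg(np.arctan2(v[1],v[0])))
u=v[:2]*np.sign(v[1]);n_=np.array([u[1],-u[0]])
# clips by depth
q=W[roi].reshape(-1,3);q=W[30:290,280:360].reshape(-1,3);q=q[(q[:,2]>.088)&(q[:,2]<.115)]
s=(q[:,:2]-v[2:])@u;e=(q[:,:2]-v[2:])@n_
hist=np.histogram(s,np.arange(-.12,.12,.005));print(list(zip(hist[1].round(3),hist[0])))
for lo,hi in((-.12,0),(0,.12)):
    k=(s>lo)&(s<hi);print("clip s",s[k].min(),s[k].max(),np.median(s[k]),"e",e[k].min(),e[k].max(),"z",q[k,2].max(), "L/R mean",e[k][e[k]<0].mean(),e[k][e[k]>0].mean())
# plate edges
a=W[:, :,2]
pm=((a>.006)&(a<.014)&ok).astype(np.uint8)
# block top
q=W[305:370,295:345].reshape(-1,3);q=q[(q[:,2]>.098)&(q[:,2]<.108)]
s=(q[:,:2]-v[2:])@u;e=(q[:,:2]-v[2:])@n_;print("block top s",np.percentile(s,[0,2,50,98,100]),"e",np.percentile(e,[0,2,50,98,100]),"z",np.median(q[:,2]),len(q))
pm=(hsv[...,0]>12)&(hsv[...,0]<30)&(hsv[...,1]>120);pm[:300]=0;pm[340:]=0;pm[:,:300]=0;pm[:,340:]=0
q=W[pm];s=(q[:,:2]-v[2:])@u;e=(q[:,:2]-v[2:])@n_;print("pin s",s.min(),s.max(),"e",e.mean(),"z",q[:,2].max(),len(q),np.argwhere(pm).min(0),np.argwhere(pm).max(0))
print("K,u",u)
f=np.load("pics/wl.npz");p,d,R,t,K=[f[k] for k in('p','d','R','t','K')]
W=cloud(K,R,t,d);q=W[0:320,290:355].reshape(-1,3);q=q[(q[:,2]>.056)&(q[:,2]<.08)]
cv=cv2.fitLine(q[:,:2].astype(np.float32),cv2.DIST_HUBER,0,.001,.001).ravel();cv[:2]*=np.sign(cv[1]);print("lamp line",cv)
s=(q[:,:2]-cv[2:])@cv[:2];print("ext",s.min(),s.max(),"tail",cv[2:]+cv[:2]*s.min(),"head",cv[2:]+cv[:2]*s.max(),"shaft top z",np.percentile(q[s<0,2],95))
E
```

```text
bench z 0.00016936594627325885 plate z 0.010031208481817655 bar 0.054956191568461404
bright [ 303   42   31   45 1337] [317.75617053  63.67464473]
bright [ 304  102   29  133 3667] [318.17862013 166.23779656]
bright [306 253  26  26 621] [318.4589372  266.16586151]
bar rect ((0.571978747844696, -0.2243994176387787), (0.18725040555000305, 0.04078775644302368), 77.13568878173828)
bar line [ 0.22357765  0.97468615  0.56849486 -0.23591952] 77.08074
[(np.float64(-0.12), np.int64(0)), (np.float64(-0.115), np.int64(0)), (np.float64(-0.11), np.int64(0)), (np.float64(-0.105), np.int64(0)), (np.float64(-0.1), np.int64(0)), (np.float64(-0.095), np.int64(0)), (np.float64(-0.09), np.int64(0)), (np.float64(-0.085), np.int64(0)), (np.float64(-0.08), np.int64(0)), (np.float64(-0.075), np.int64(0)), (np.float64(-0.07), np.int64(0)), (np.float64(-0.065), np.int64(0)), (np.float64(-0.06), np.int64(0)), (np.float64(-0.055), np.int64(63)), (np.float64(-0.05), np.int64(198)), (np.float64(-0.045), np.int64(265)), (np.float64(-0.04), np.int64(0)), (np.float64(-0.035), np.int64(0)), (np.float64(-0.03), np.in
[... 1127 characters left out ...]
6139304279451
clip s 0.06477244055111644 0.07428027152658075 0.06974735875515678 e -0.019755425216448397 0.01956421694574131 z 0.10583312565929825 L/R mean -0.014206541757752524 0.013907510167591173
block top s [-0.13505297 -0.13385505 -0.12154826 -0.11178826 -0.11122694] e [-0.01658767 -0.01567337  0.00016399  0.01664651  0.01702199] z 0.10280031455079569 1153
pin s -0.11957877960811333 -0.10314641831612442 e 0.0005940070892007035 z 0.09016557804915609 125 [315 314] [328 323]
K,u [0.22357765 0.97468615]
lamp line [0.03600816 0.9993515  0.57241994 0.26292437]
ext -0.14757704037862537 0.09817680751547801 tail [0.56710596 0.11544304] head [0.57595511 0.36103751] shaft top z 0.06241947606616585
```

```bash
python3 - <<'E'
from rig import *
import cv2,numpy as np
from h import *
L=np.array([.5709,.2203]);A=att((.036,.9994))
move_l([*L,.13],A,feed=.2)
sleep(.2);s=sense();print(s['time_s'],s['position']-[*L,.13],s['wrist_force'])
hit=move_l([*L,.056],feed=.1,until_force=8)
s=sense();print(hit,s['time_s'],s['position'],s['wrist_force'])
command_gripper(.015,100);sleep(.2)
s=sense();print(s['time_s'],s['position'],s['wrist_force'],s['ft_torque'],s['finger_gap'])
E
```

```text
4.7417 [0.00065753 0.00036475 0.00140192] [-0.46856862 -0.48732813  0.1071093 ]
False 5.6333 [0.57126976 0.22067897 0.05645854] [0.58814396 0.37929432 0.95622579]
6.45 [0.57083307 0.22034099 0.05655846] [-2.08673813 -1.27188487  5.63276843] [-0.22932317  0.37548773 -0.03049994] 0.021433778213687436
```

```bash
python3 - <<'E'
from rig import *
import cv2,numpy as np
from h import *
P=camera_params("wrist")
p0=sense()['position']
move_l([p0[0],p0[1],.20],feed=.15);sleep(.2)
s=sense();print(s['time_s'],s['position'],s['wrist_force'],s['ft_torque'],s['finger_gap'])
R,t=wristcam(s,P);p,d=camera("wrist");cv2.imwrite("pics/wg.png",p[:,:,::-1]);np.savez("pics/wg.npz",p=p,d=d,R=R,t=t,K=P["K"],tr=s['tcp_rot'],tp=s['position'])
W=cloud(P["K"],R,t,d)
Q=(W-s['position'])@np.array(s['tcp_rot'])  # tool coords
np.save("pics/wgQ.npy",Q)
E
```

```text
7.7583 [0.57044147 0.22013132 0.19901196] [ 0.00439674  0.20299267 -3.46409922] [-0.04590046 -0.05541576  0.02734817] 0.02133031799862503
```

View pics/wg.png

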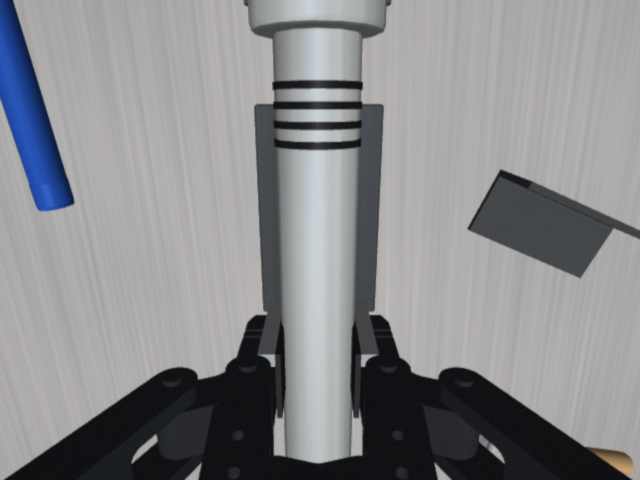

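Lamp is held between the pads, head at the top (318,15), shaft centred at column 318. Measuring its pose in the hand.

```bash
python3 - <<'E'
import numpy as np,cv2
f=np.load("pics/wg.npz");Q=np.load("pics/wgQ.npy")
q=Q[150:450,285:352].reshape(-1,3);q=q[(abs(q[:,0])<.03)&(q[:,1]>-.01)&(q[:,1]<.09)]
for lo in np.arange(0,.09,.01):
    k=q[(q[:,1]>=lo)&(q[:,1]<lo+.01)]
    if len(k)<20: continue
    # circle fit in x-z
    A=np.c_[2*k[:,0],2*k[:,2],np.ones(len(k))];b=k[:,0]**2+k[:,2]**2
    c=np.linalg.lstsq(A,b,rcond=None)[0];r=np.sqrt(c[2]+c[0]**2+c[1]**2);print(lo.round(3),len(k),"top x",np.percentile(k[:,0],2).round(4),"axis x,z",c[:2].round(4),"r",r.round(4))
h=Q[0:60,240:400].reshape(-1,3);h=h[h[:,0]<.015];h=h[(h[:,0]>-.05)&(abs(h[:,2])<.025)]
e=h[h[:,0]<-.009];print("head: min y of pts with x<-9mm",np.percentile(e[:,1],[0,1,5,20]),len(e))
for r in range(20,45,3): print(r,Q[r,318].round(4),Q[r,262].round(4))
E
```

```text
0.0 1877 top x -0.0056 axis x,z [ 0.0063 -0.0006] r 0.0112
0.01 1968 top x -0.0056 axis x,z [ 0.006  -0.0006] r 0.011
0.02 2085 top x -0.0056 axis x,z [ 0.0057 -0.0006] r 0.0107
0.03 2162 top x -0.0055 axis x,z [ 0.0057 -0.0006] r 0.0106
0.04 2315 top x -0.0055 axis x,z [ 0.0055 -0.0006] r 0.0103
0.05 2408 top x -0.0055 axis x,z [ 0.0053 -0.0006] r 0.0101
0.06 1610 top x -0.0055 axis x,z [ 0.005  -0.0006] r 0.0098
head: min y of pts with x<-9mm [0.09521173 0.09548537 0.09584874 0.0966613 ] 1214
20 [-0.0106  0.0959 -0.0004] [-0.0027  0.0971 -0.0139]
23 [-0.0087  0.0955 -0.0004] [-0.0038  0.0963 -0.0138]
26 [-0.0057  0.0954 -0.0004] [-0.0019  0.0959 -0.0141]
29 [-0.0057  0.0947 -0.0004] [ 0.0006  0.0956 -0.0144]
32 [-0.0044  0.0943 -0.0004] [ 0.0036  0.0954 -0.0148]
35 [-0.004   0.0936 -0.0004] [ 0.0098  0.0955 -0.0156]
38 [-0.004   0.093  -0.0004] [ 0.1997  0.1185 -0.0383]
41 [-0.0048  0.0922 -0.0004] [ 0.1991  0.1165 -0.0383]
44 [-0.0052  0.0915 -0.0004] [ 0.1984  0.1146 -0.0383]
```

Lamp sits level and straight in the grip: axis 6.3 mm ahead of the TCP, origin about 0.5 mm from the TCP along y. Seat is at (0.571,-0.225), pin tip at y = -0.115 and block face at y = -0.123 in the seat frame. With the TCP over the seat the tail is about 10 mm clear of the pin.

```bash
cat >> h.py <<'E'
U=np.array([.22358,.97469]);N=np.array([U[1],-U[0]])
SEAT=np.array([.56849,-.23592])+U*.0116
def xy(y,e=.0006): return SEAT+U*y+N*e
def loc(p): q=np.asarray(p)[:2]-SEAT; return np.array([q@N,q@U,p[2]])
E
python3 - <<'E'
from rig import *
import cv2,numpy as np
from h import *
print(SEAT)
A=att(U)
move_l([*xy(0),.20],A,feed=.3)
move_l([*xy(0),.135],A,feed=.15);sleep(.3)
s=sense();print(s['time_s'],loc(s['position']),s['wrist_force'],s['ft_torque'],s['tcp_rot'][:,1])
P=camera_params("wrist");R,t=wristcam(s,P);p,d=camera("wrist");cv2.imwrite("pics/w3.png",p[:,:,::-1])
p,d=camera("scene");cv2.imwrite("pics/s3.png",cv2.resize(p[200:440,80:400,::-1],None,fx=2,fy=2))
E
```

```text
[ 0.57108353 -0.2246136 ]
10.325 [ 1.11168749e-03 -1.63446193e-05  1.35959027e-01] [ 0.58309788 -0.47938515 -3.98659162] [-0.0632915   0.04858931  0.00104332] [ 2.23663452e-01  9.74666389e-01 -3.02138031e-04]
```

View pics/s3.png

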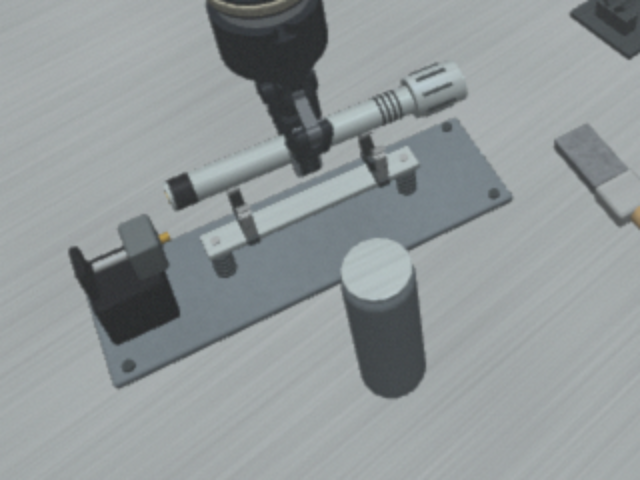

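View pics/w3.png

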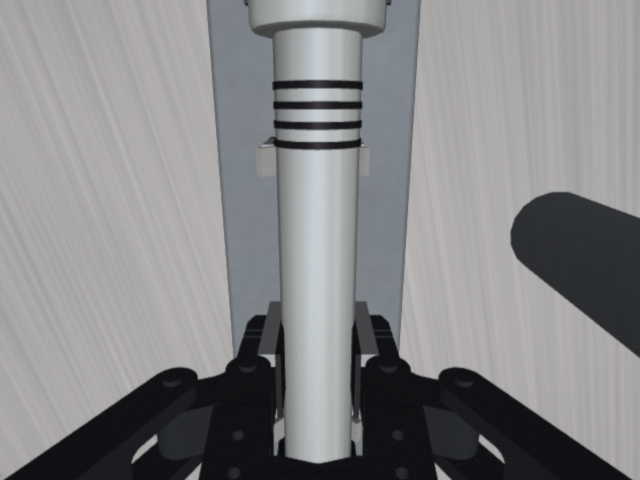

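Scene view: lamp above both clips, head to +y, tail (180,190) short of the gold pin (163,238). In the wrist view the head clip (257–370, mid 313.5) looks slightly left of the shaft (318), so I measure that first.

```bash
python3 - <<'E'
from rig import *
import cv2,numpy as np
from h import *
P=camera_params("wrist");s=sense();R,t=wristcam(s,P);p,d=camera("wrist");W=cloud(P["K"],R,t,d)
q=W[130:190,235:395].reshape(-1,3);q=q[(q[:,2]>.092)&(q[:,2]<.11)]
e=(q[:,:2]-SEAT)@N;y=(q[:,:2]-SEAT)@U
for nm,k in(("L",e<0),("R",e>0)): print(nm,k.sum(),e[k].min(),e[k].max(),y[k].min(),y[k].max(),q[k,2].max())
top=q[:,2]>.1; print(e[top].min(),e[top].max())
q=W[160:280,270:370].reshape(-1,3);q=q[(q[:,2]>.13)]
e=(q[:,:2]-SEAT)@N;k=q[:,2]>np.percentile(q[:,2],70);print("lamp",e.min(),e.max(),e[k].mean(),np.percentile(q[:,2],98),loc(s['position']),sense()['time_s'])
E
```

```text
L 592 -0.020951735620081607 -0.014399140052957619 0.05295575405598288 0.06309799217301043 0.10566113537846544
R 351 0.0148054542914054 0.01886153050039984 0.052962066928412196 0.06314194212414505 0.10610192833524723
-0.020951735620081607 0.01886153050039984
lamp -0.01138457217248307 0.012089462160761023 0.00033915552870193195 0.14104148426540203 [ 8.57283206e-04 -9.28815158e-05  1.35561403e-01] 10.475
```

```bash
cat > press.py <<'E'
from rig import *
import numpy as np
from h import *
A=att(U);C=xy(0,0.)
move_l([*C,.112],A,feed=.1);sleep(.1)
f0=sense()['wrist_force'][2];mx=0;log=[]
zs=list(np.arange(.110,.0895,-.002))+list(np.arange(.089,.0785,-.001))
for z in zs:
    move_l([*C,z],A,feed=.02)
    s=sense();f=s['wrist_force'][2]-f0;mx=max(mx,f)
    log.append((round(s['time_s'],2),round(z,4),round(s['position'][2],4),round(f,2),s['ft_torque'].round(2).tolist()))
    if f>18 or (mx>7 and f<mx-4): break
for l in log: print(*l)
s=sense();print(s['position'],loc(s['position']),s['wrist_force'],s['ft_torque'])
E
python3 press.py
```

```text
11.21 0.11 0.1102 0.73 [0.79, 0.06, 0.09]
11.46 0.108 0.1081 3.57 [-0.35, 0.32, 0.05]
11.71 0.106 0.106 2.98 [0.71, 0.24, 0.1]
11.96 0.104 0.1041 3.93 [0.45, 0.33, 0.15]
12.21 0.102 0.102 5.28 [0.41, 0.29, 0.05]
12.46 0.1 0.1 5.31 [-0.37, 0.5, 0.05]
12.71 0.098 0.098 7.39 [0.21, 0.35, 0.06]
12.96 0.096 0.096 6.4 [0.36, 0.35, 0.06]
13.21 0.094 0.0931 -4.58 [-0.12, -0.11, 0.01]
[ 0.57077343 -0.22460599  0.09310952] [-3.03945975e-04 -6.19204858e-05  9.31095181e-02] [ 1.71669339  0.76239387 -7.80586343] [-0.11609734 -0.10537951  0.01337022]
```

```bash
python3 - <<'E'
from rig import *
import cv2,numpy as np
from h import *
sleep(.2);s=sense();print(s['time_s'],loc(s['position']),s['wrist_force'],s['ft_torque'],s['finger_gap'])
P=camera_params("wrist");R,t=wristcam(s,P);p,d=camera("wrist");cv2.imwrite("pics/w4.png",p[:,:,::-1])
W=cloud(P["K"],R,t,d);q=W[100:400,290:345].reshape(-1,3);l=np.array([loc(a) for a in q]);k=(l[:,2]>.07)
for lo in np.arange(-.0,.09,.02):
    m=k&(l[:,1]>lo)&(l[:,1]<lo+.02)
    if m.sum(): print(lo,m.sum(),np.percentile(l[m,2],95))
p,d=camera("scene");cv2.imwrite("pics/s4.png",cv2.resize(p[200:400,120:340,::-1],None,fx=3,fy=3))
E
```

```text
13.4083 [-4.81819316e-04 -4.15331011e-05  9.27903218e-02] [ 0.288654   -0.71835635 -7.20008353] [ 0.48036823 -0.2472043   0.06257174] 0.02171828172493065
-0.0 3177 0.09818718492151744
0.02 3504 0.0981134589256013
0.04 3898 0.09805619885695786
0.06 4124 0.09852328924096009
```

View pics/s4.png

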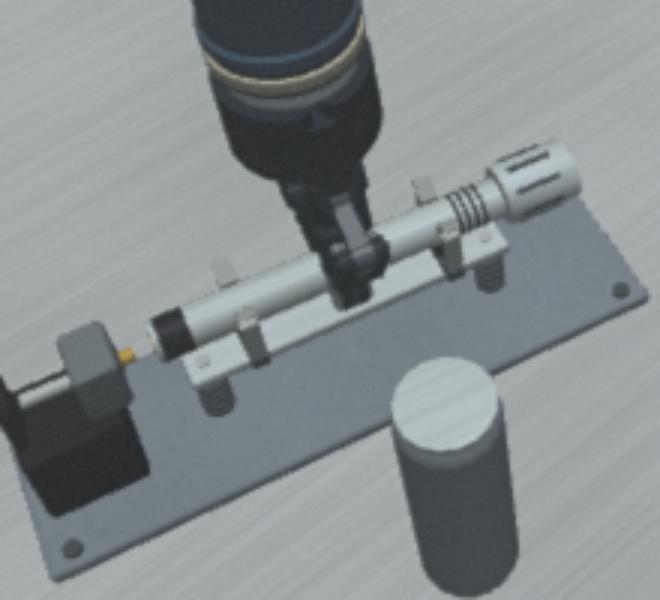

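View pics/w4.png

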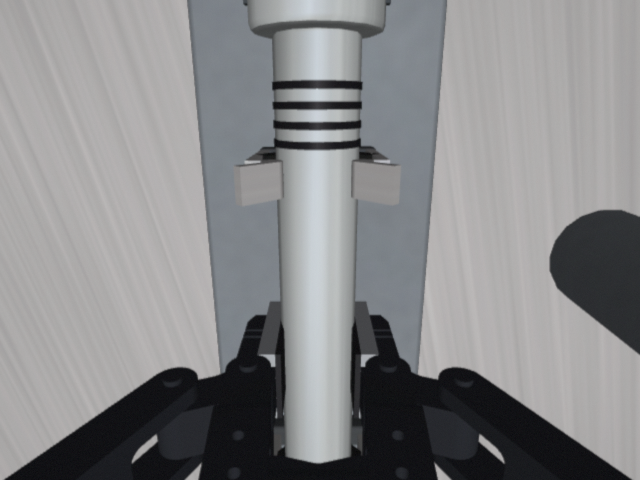

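Both clips' fingers now stand closed around the shaft: scene (238,300) and (440,225), and in the wrist view symmetric at (260,180) and (376,180). The tail (165,335) is still clear of the pin (125,355). I press lightly to seat it, release to relieve stress, check, then regrip.

```bash
python3 - <<'E'
from rig import *
import cv2,numpy as np
from h import *
A=att(U);C=xy(0,0.)
for z in (.092,.091,.090,.089):
    move_l([*C,z],A,feed=.02);s=sense();print(s['time_s'],loc(s['position'])[2],s['wrist_force'].round(2))
    if s['wrist_force'][2]>3: break
sleep(.15)
command_gripper(.05);sleep(.3)
s=sense();print(s['time_s'],loc(s['position']),s['wrist_force'],s['finger_gap'])
P=camera_params("wrist");R,t=wristcam(s,P);p,d=camera("wrist");cv2.imwrite("pics/w5.png",p[:,:,::-1])
W=cloud(P["K"],R,t,d);q=W[60:440,270:365].reshape(-1,3);l=np.array([loc(a) for a in q])
for lo in np.arange(-.0,.09,.02):
    m=(l[:,2]>.08)&(l[:,1]>lo)&(l[:,1]<lo+.02)&(abs(l[:,0])<.014)
    if m.sum(): top=np.percentile(l[m,2],95);print(lo,m.sum(),top,"e",l[m][l[m,2]>top-.002][:,0].mean())
Q=(W-s['position'])@np.array(s['tcp_rot'])
h=Q[0:60,240:400].reshape(-1,3);e=h[(h[:,0]<-.009)&(h[:,0]>-.05)&(abs(h[:,2])<.025)];print("head y tool",np.percentile(e[:,1],[1,5,20]) if len(e) else None)
E
```

```text
13.7583 0.0919549800392562 [-1.15  0.23 -6.45]
14.0083 0.0912647559022171 [-2.6  -3.13 -0.76]
14.2583 0.09009625227146995 [-3.96 -0.33 -1.13]
14.5083 0.08897972122172795 [-4.53 -3.74  0.14]
15.35 [6.97390503e-05 2.07336998e-05 8.90138839e-02] [-0.01355673 -0.47036381  0.86556871] 0.04965018218870162
-0.0 4146 0.0936021371092195 e -0.0008132939909953449
0.02 4781 0.09359481161137752 e -0.0008641595908654643
0.04 5875 0.0943178864498973 e -0.0005171234871849447
0.06 7037 0.09444058203763729 e -0.0007044496201336035
0.08 3075 0.09391782370175328 e -0.0010676515984419837
head y tool [0.09541448 0.09574983 0.09655553]
```

View pics/w5.png

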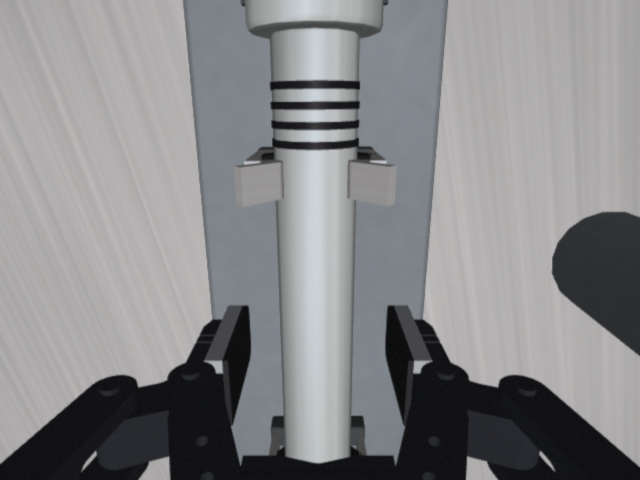

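Released, the lamp lies level at about 82.5 mm, which fits the bed sagging ~2.5 mm under the lamp's weight, and it is centred. Tail is about 10 mm before the pin. Regripping and sliding in small steps, watching the force.

```bash
cat > slide.py <<'E'
from rig import *
import numpy as np
from h import *
A=att(U);e0=-.0002;z=.0888
move_l([*xy(0,e0),z],A,feed=.02)
command_gripper(.015,70);sleep(.2)
s=sense();print(s['time_s'],loc(s['position']),s['wrist_force'],s['finger_gap'])
f3=np.r_[U,0];log=[];base=[]
ys=list(-np.arange(.002,.0125,.002))+list(-np.arange(.013,.0165,.001))+list(-np.arange(.0165,.0235,.0005))
for y in ys:
    hit=move_l([*xy(y,e0),z],A,feed=.012,until_force=14)
    fs=[]
    for _ in range(3): s=sense();fs.append(s['wrist_force']@f3);sleep(.02)
    f=np.median(fs);log.append((round(s['time_s'],2),round(y,4),loc(s['position']).round(4).tolist(),round(f,2),s['wrist_force'].round(1).tolist(),hit))
    if y<=-.0039 and y>=-.0161: base.append(f)
    if hit or f>18 or (y<-.016 and f>np.median(base)+6): break
for l in log: print(*l)
E
python3 slide.py
```

```text
16.2167 [-2.64928403e-04  4.18618254e-06  8.87783261e-02] [-0.08195512 -0.46240047  0.58676845] 0.022128788086645423
16.57 -0.002 [-0.0003, -0.0004, 0.0888] 5.5 [0.4, 4.8, -0.3] False
16.93 -0.004 [-0.0002, -0.0033, 0.0888] 4.84 [-0.5, 5.1, 0.7] False
17.3 -0.006 [-0.0002, -0.0058, 0.0888] 4.35 [0.3, 4.4, 0.4] False
17.67 -0.008 [-0.0002, -0.0081, 0.0888] 4.73 [1.2, 4.6, 0.1] False
18.03 -0.01 [-0.0002, -0.0101, 0.0888] 4.39 [-0.7, 4.6, 0.2] False
18.4 -0.012 [-0.0002, -0.0119, 0.0888] 4.94 [0.7, 5.0, 0.1] False
18.7 -0.013 [-0.0002, -0.0127, 0.0888] 5.17 [1.0, 5.1, -0.3] False
19.0 -0.014 [-0.0002, -0.0136, 0.0888] 5.35 [0.3, 4.9, 0.3] False
19.3 -0.015 [-0.0002, -0.0145, 0.0888] 5.34 [1.0, 5.3, -0.5] False
19.6 -0.016 [-0.0002, -0.0155, 0.0888] 5.75 [1.0, 5.2, 0.1] False
19.9 -0.0165 [-0.0002, -0.0158, 0.0888] 5.67 [0.8, 6.2, 0.5] False
20.2 -0.017 [-0.0002, -0.0163, 0.0888] 6.1 [0.1, 6.2, 0.2] False
20.5 -0.0175 [-0.0002, -0.0167, 0.0888] 5.72 [1.6, 5.2, -0.2] False
20.8 -0.018 [-0.0002, -0.0172, 0.0888] 5.34 [0.0, 5.2, 0.2] False
21.1 -0.0185 [-0.0002, -0.0177, 0.0888] 5.5 [0.8, 5.5, -0.1] False
21.4 -0.019 [-0.0002, -0.0181, 0.0888] 6.13 [0.5, 6.1, 0.3] False
21.7 -0.0195 [-0.0002, -0.0186, 0.0888] 5.84 [1.0, 5.8, -0.7] False
22.0 -0.02 [-0.0001, -0.0187, 0.0888] 7.07 [1.6, 6.9, 0.1] False
22.3 -0.0205 [-0.0002, -0.0188, 0.0888] 7.36 [0.6, 7.3, -0.4] False
22.6 -0.021 [-0.0002, -0.0187, 0.0888] 8.41 [1.6, 8.6, -0.4] False
22.9 -0.0215 [-0.0002, -0.0188, 0.0888] 9.33 [2.0, 10.0, 0.9] False
23.2 -0.022 [-0.0002, -0.0188, 0.0888] 9.3 [2.1, 8.5, -0.1] False
23.5 -0.0225 [-0.0002, -0.0188, 0.0888] 10.24 [1.2, 11.1, 1.3] False
23.8 -0.023 [-0.0002, -0.0188, 0.0888] 11.3 [1.4, 10.5, 1.0] False
```

Motion stopped hard at y = -0.0188 (predicted -0.0183), with force rising from 6 to 11 N: the tail is on the block and the pin is in. Easing the push, releasing and retreating.

```bash
python3 - <<'E'
from rig import *
import cv2,numpy as np
from h import *
A=att(U)
move_l([*xy(-.0200,-.0002),.0888],A,feed=.01);s=sense();print(loc(s['position']),s['wrist_force'])
command_gripper(.05);sleep(.2)
s=sense();print(s['time_s'],loc(s['position']),s['wrist_force'],s['finger_gap'])
x=xy(-.0195,-.0002)
move_l([*x,.16],A,feed=.08)
move_l([*xy(0,-.0),.28],A,feed=.2);sleep(.3)
P=camera_params("wrist");s=sense();R,t=wristcam(s,P);p,d=camera("wrist");cv2.imwrite("pics/w6.png",p[:,:,::-1])
W=cloud(P["K"],R,t,d);q=W[0:420,270:365].reshape(-1,3);l=np.array([loc(a) for a in q])
for lo in np.arange(-.12,.13,.03):
    m=(l[:,2]>.075)&(l[:,2]<.13)&(l[:,1]>lo)&(l[:,1]<lo+.02)&(abs(l[:,0])<.010)
    if m.sum(): top=np.percentile(l[m,2],95);print(lo.round(2),m.sum(),top,"e",l[m][l[m,2]>top-.002][:,0].mean())
p2,d=camera("scene");cv2.imwrite("pics/s6.png",cv2.resize(p2[200:400,100:320,::-1],None,fx=3,fy=3))
print(sense()['time_s'],sense()['wrist_force'])
E
```

```text
[-0.00015125 -0.01874456  0.08881969] [ 1.02444842  6.37540988 -0.13329615]
24.85 [-0.00015563 -0.02033468  0.08883738] [ 0.22797771 -0.61571095  0.06318995] 0.050478867649098945
-0.12 524 0.0939690931845298 e -0.0005099464548581074
-0.09 559 0.09364481157255385 e -0.0007305835352755733
-0.06 628 0.09369695765750874 e -0.00022907667458657048
-0.03 660 0.09365131664855339 e -0.0012389846661146188
0.0 728 0.09364362079754934 e -0.0009768488378144782
0.03 799 0.09379105367044066 e -0.0011607504722038885
0.06 871 0.09882091749966795 e -0.0016066730467413455
0.09 1015 0.10073648916831719 e -0.0013524950269805742
0.12 93 0.09923745658914591 e -0.0012397672347807713
27.05 [-0.71344379  0.27905876 -0.41721442]
```

View pics/s6.png

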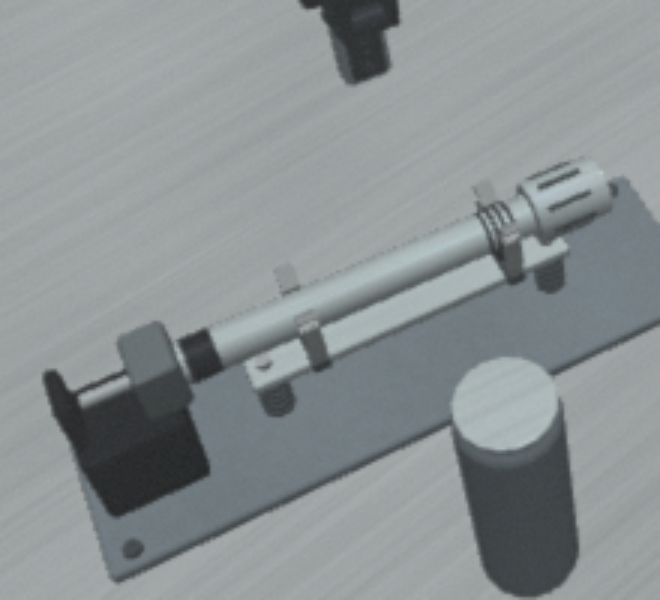

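View pics/w6.png

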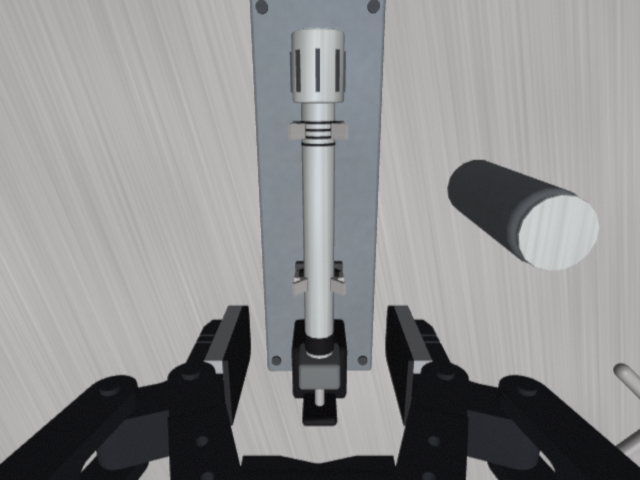

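The tail end meets the block: scene (183,358), wrist (320,352), no gold pin visible. The shaft is in both clips, level and centred, and the gripper is clear.

```bash
python3 - <<'E'
from rig import *
print(finish_job())
E
```

```text
the job is handed in; nothing more can be done
None
```

I put the lamp in the dock and handed the job in at about 27 s of the 69 s allowed. No verdict is reported, so success rests on my own checks.

**What I did:**
- I gripped the lamp at its middle and pressed it into the clips with its tail about 10 mm short of the pin.
- Both clips snapped home. I then let go and regripped to relieve stress, and slid it tail first in small steps.
- It stopped hard at 18.8 mm of travel, where I had predicted 18.3 mm. The push rose from about 6 N to 11 N at most, so the charger was never near its 25 N limit.
- I eased off, let go and retreated upwards.

**Last checks:**
- The camera shows the tail flush against the contact block with no pin visible.
- The shaft lies in both clips, level to within about 1 mm and within about 1 mm of the centreline.
- The can still stands beside the dock. I did not measure the brush or angle steel again, but nothing went near them.

**What disagreed:**
- **Snap force:** the clips snapped at a measured push of only about 7 N, against the stated 12 to 16 N. I sampled every 2 mm, so the peak may have been missed. The pictures and the later free, level seating showed both clips engaged.
- **Lamp height:** the lamp lies about 2.5 mm lower than the nominal 85 mm. I take this as the bed sagging under its weight, with the seat sinking along with it.
- **Sideways position:** two measurements of the head clip differed by about 1 mm, and I aimed between them.

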